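Fetch the parts basket out of the rinse tank with the hook rod

ROBOT

A 6-joint arm with a two-finger parallel gripper is mounted at the origin on the work surface. World frame = base frame: x ahead of the robot, y to its left, z up, the work surface at z = 0. Lengths are in mm, angles in rad, forces in N, time in s.
With the tool pointing down it reaches from about 325 to 750 mm from the base axis. Payload 7.6 kg.
Tool frame: the origin (TCP) lies between the finger pads; the fingertips stand 22 mm ahead of it and the grasp point (between the pads) lies 3 mm ahead of it; z points along the fingers, y is the line along which they close (so a half turn about z gives the same grasp; the last joint's range is limited). The gripper opens to 85 mm and grips with 20 to 120 N. Pads are 22 mm wide; open, the fingers measure 114 mm over their backs; the gripper's body (76 mm by 85 mm) begins 54 mm behind the grasp point. The pads swing forward as they close: fully open they stand 13 mm farther back than shut.
Start: joints at [1.212, 0.052, 1.401, -0, 1.689, -0.07], TCP at [149.504, 503.282, 253.323] pointing down, gripper open.
Joint ranges: [-2.9, 2.9], [-0.91, 2.17], [0.12, 2.37], [-1.06, 4.2], [0.26, 2.73], [-2.93, 2.93]. Speed limits (rad/s): [2.57, 2.57, 3.01, 3.14, 3.14, 3.14].

INTERFACE

Orientations are given as a unit quaternion [x, y, z, w].
In Python, from plant import manip, optics gives the robot as it stands. The module is installed in compiled form; this text tells all that it offers.
- The arm moves only by the tool apply_moves, never from a script. Its argument "plan" is a list that holds one entry, the list of rows, each a list of 7 numbers: the shift along the tool's x, y, z as a fraction of full scale, then the turn, a rotation vector about the tool's x, y, z as a fraction of full scale, then the gripper's target within -1 to 1 (fully open at 1, half-way at 0, shut at -1). A call has 1 to 10 rows; each row is the pose to reach, as a shift and turn from the pose commanded when the call began, along the tool's axes at that moment, turning the shorter way round; what a row does not reach only later rows make up. Full scale, the value 1, is 0.15 m for a shift and pi rad for a turn. A row lasts 1/12 s, in which the tool goes at most 41.7 mm and 7.16 degrees, less where a joint would pass 70% of its speed; a pose out of reach is approached as far as the arm can. A call with a number of a shift or a turn outside -1 to 1 is refused whole. A call with a gripper value outside its range is refused whole. The fingers move at their own pace and stop on an object; "force" is the grip in N (left out, the last holds). Time passes only in rows, so rows that repeat a pose let the fingers close. It gives the time, the measured TCP pose, the force, the opening and the grip force at its end, in the units of the state.
- manip.get_obs(): the state, without advancing time (a new reading comes with each control period).
- optics.snapshot(name): name is "side" or "top"; returns a dict with "color" (384x512x3 uint8, blue, green, red), "fovy" (degrees; the focal length in pixels is half the picture's height over the tangent of half this angle, whatever the lens; pixels are square), "cx", "cy" (the principal point, pixels), "k1" (the pictures are not rectified: a ray, as slopes to the right and down, at radius r is drawn at 1 + k1 r^2 times it, then the intrinsics apply), "pose" (4x4, takes a point from camera to world coordinates). Camera axes: x right, y down, z forward; pixel columns grow to the right and rows downward; lengths in mm; the calibration is good to about 2 mm. A picture is of the moment at which its call begins. There is no depth.
- manip.hand_in(): hands the job in; it is judged then, once.
The state is a dict: "time_s": time; "qpos": joint angles; "joint_velocities": joint speeds; "tau": joint torques, N m; "tool_pos": TCP position; "tool_rot": TCP orientation; "wrist_force": force on the tool from outside, world axes, zero at the start; "ft_torque": the same for the moment, N m; "width": finger opening in mm; "grasp_force": force on a finger pad.
Only numpy, scipy, OpenCV 4.12 (cv2) and the standard library are available. Lean on these libraries where they do the work, as an engineer would, in place of code of your own. Each camera call takes 0.05 s, during which the arm holds its last target. There are 200 camera calls.

TASK

Take the hook rod from its fork stand, lower it into the tall rinse tank, hook the parts basket by its bail and lift it out. Lower the basket on the hook until it stands flat in the drain tray, unhook it without dropping or tipping it, and hang the rod back in its fork. Do not touch the basket with the gripper, and do not knock over or shift the things standing around.

Things in the scene. Friction and masses are not known exactly. Their poses are not given: they have to be found in the camera images.
- tank: Fixed open-topped clear tank, outside 98 (x) x 84 (y) mm, 150 mm high, walls 4 mm (inside 90 x 76 mm). Origin: centre of its underside; z up. Amid each y wall a ledge (30 mm long in x, 9 mm inward, top 32 mm above the bench) carries a basket ear. Place and yaw vary; tank, tray and stand may swap places.
- basket: Loose steel basket with small parts fixed in it, 0.14 to 0.28 kg: box 64 (x) x 52 (y) x 26 mm high, two ears (20 mm long in x, 70 mm tip to tip in y, undersides 20 mm up), rigid upright bail. Origin: centre of its underside; z up. Starts hanging in the tank by its ears, bottom 12 mm above the bench, axes along the tank's within 3 degrees.
- bail_mid (a point): Middle of the bail's top bar, 63 mm above the centre of the basket's bottom, about 75 mm below the tank rim at the start. Bar: round, 6 mm thick, 34 mm long along the basket's y; the bail then slopes down to uprights at y = +-23.5 mm. Free space from the bar down to the box rim (26 mm above the bottom). Axes as the basket.
- rod: Loose hook rod, 166 mm long, 0.13 to 0.22 kg, starts upright in the stand's fork, its x along the stand's x within 3 degrees. Origin: on the shank axis at the very bottom; z up, x the way the hook points. Shank: round, 8 mm thick. Handle: black block 32 x 32 mm, sides along x and y, from 110 to 166 mm above the origin; grip at about 138 mm.
- hook_cup (a point): Middle of the hook cup's floor, 13 mm in x and 4 mm in z from the rod's origin; axes as the rod. The hook is a flat strip 16 mm wide (y), 4 mm thick, from x = -4 to +26 mm of the rod, with an upturned lip (x = 22 to 26 mm) whose top is 16 mm above the origin; the cup between shank and lip is 18 mm wide.
- stand: Fixed stand. Origin: on its underside, below the fork; z up. Base plate 110 x 90 x 10 mm (x = -45 to +65 mm), post at x = 44 to 56 mm, and at its top two level prongs 12 mm wide, tops 135 mm above the bench, reaching to the open end at x = -28 mm, 18 mm gap between (y = -9 to +9 mm). The shank goes in and out through the open end (-x).
- hang (a point): Where the rod's origin (its bottom) is when the rod hangs in the fork with its handle's underside resting on both prongs: on the stand's z axis, 25 mm above the bench (15 mm above the base plate). Axes as the stand.
- tray: Fixed shallow open metal drain tray on the bench, 180 (x) x 150 (y) mm, 18 mm high, walls and floor 3 mm thick. Origin: centre of its underside; z up.
- bottle: Bystander: glass jar with a cap, 68 mm wide, 130 mm high, upright. Origin: centre of its underside.
- tipbox: Bystander: closed pipette tip box, 87 x 122 mm, 60 mm high. Origin: centre of its underside.
- wrench: Bystander: steel wrench, about 170 mm long, lying flat at the far side. Origin: on its underside near the middle.
Mind the look-alikes: they are no part of the job. What is shaped like the stand but purple or red is not meant.

How it is judged:
By the outcome, as a careful person would: the job done as asked, in the order asked, and still so for the second after the job is handed in, with the robot touching nothing.
It also fails if it takes over 67 s, if anything falls off the work surface, if the arm or the gripper's body presses on something with over 40 N, if the wrist force passes 120 N, or if a joint passes its speed limit or range.

## Working session

There is one attempt and no reset: what is moved stays moved. The work goes in short steps, Python scripts to look and compute and a tool call to move; the robot and the scene stay as the last step left them, time stands still between calls to the robot, and variables do not carry over. Pictures are saved under pics/ and viewed, at most 10 in all, crops included, and the job is handed in when it is done.

Besides the shell and the picture viewer there is one more tool, called after "Request:" as name(argument=value, ...) on one line, values as JSON. apply_moves: Moves the arm, as the interface text tells. Its arguments: {"type":"object","properties":{"plan":{"type":"array"},"force":{"type":"number"}},"required":["plan"]}

```bash
mkdir -p pics; cat > h.py <<'E'
import numpy as np, cv2
from plant import manip, optics
def snap(n,f=None):
    s=optics.snapshot(n)
    if f: cv2.imwrite('pics/'+f,s['color'])
    return s
def K(s):
    f=192/np.tan(np.radians(s['fovy'])/2); return f
def ray(s,u,v):
    f=K(s); d=np.array([(u-s['cx'])/f,(v-s['cy'])/f]); r=d.copy()
    for _ in range(20): r=d/(1+s['k1']*(r@r))
    P=np.array(s['pose']); return P[:3,3],P[:3,:3]@np.array([r[0],r[1],1])
def onz(s,u,v,z):
    o,d=ray(s,u,v); return o+d*(z-o[2])/d[2]
def proj(s,p):
    P=np.array(s['pose']); c=P[:3,:3].T@(np.array(p)-P[:3,3]); r=c[:2]/c[2]
    r=r*(1+s['k1']*(r@r)); return r*K(s)+[s['cx'],s['cy']]
E
python3 - <<'E'
from h import *
np.set_printoptions(suppress=True,precision=3)
for n in('side','top'):
    s=snap(n); cv2.imwrite(f'pics/{n}0.png',cv2.resize(s['color'],(800,600),interpolation=cv2.INTER_CUBIC))
    print(n,s['fovy'],s['cx'],s['cy'],s['k1'],np.array(s['pose']))
print(manip.get_obs())
E
```

```text
side 46.30439986106083 250.19735258217696 196.3261276491417 -0.029483955487472745 [[   0.967   -0.177    0.182  320.585]
 [  -0.254   -0.679    0.689 -989.989]
 [   0.001   -0.712   -0.702 1008.399]
 [   0.       0.       0.       1.   ]]
top 46.67463547491711 258.3249420424719 194.71892301099368 -0.11925243724284777 [[  -0.03    -0.998    0.06   483.644]
 [  -1.       0.03    -0.004  -76.707]
 [   0.002   -0.06    -0.998 1541.949]
 [   0.       0.       0.       1.   ]]
{'time_s': 0.1, 'qpos': array([ 1.212,  0.053,  1.402,  0.   ,  1.689, -0.07 ]), 'joint_velocities': array([-0.002,  0.   , -0.002,  0.   ,  0.001, -0.   ]), 'tau': array([  0.001, -38.258, -36.099,  -0.   ,   0.005,   0.   ]), 'tool_pos': array([149.4  , 503.044, 252.545]), 'tool_rot': array([ 0.144,  0.99 , -0.001, -0.   ]), 'wrist_force': array([-0.678, -0.368, -0.571]), 'ft_torque': array([0.002, 0.015, 0.009]), 'grasp_force': 0.0, 'width': 84.96342728549946}
```

View pics/side0.png

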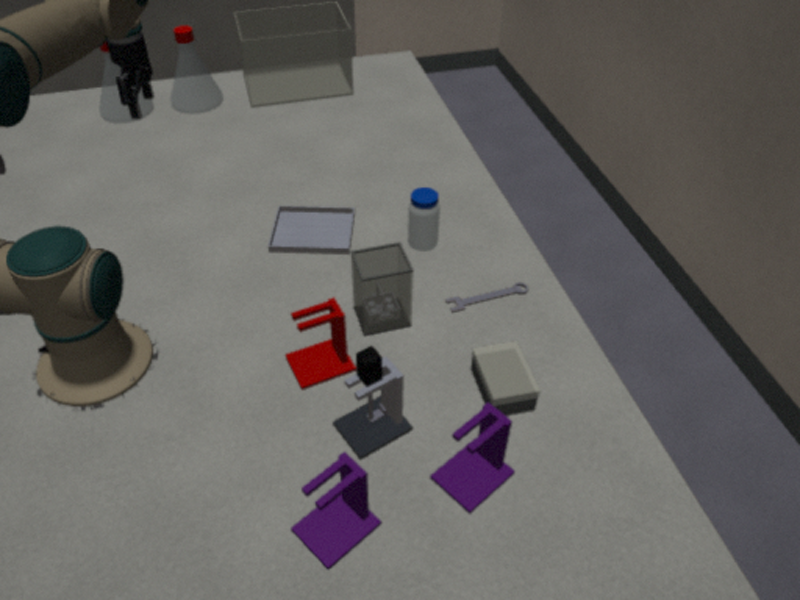

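View pics/top0.png

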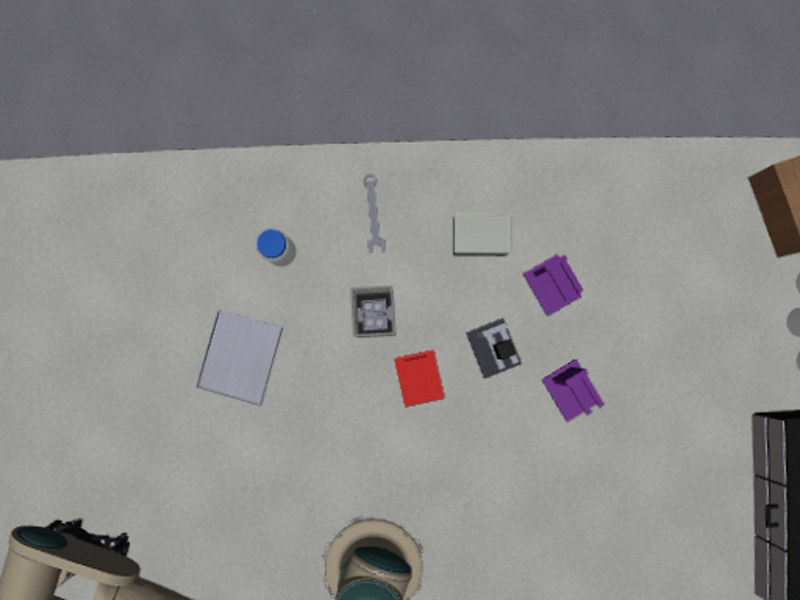

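The pictures show the real stand (grey) at side (372,405) / top (495,348) with the black handle in it. Look-alikes are the red stand at side (320,340) / top (420,378), and the purple ones at side (475,455), (335,510) / top (553,283), (573,390). I choose the grey one. The tank is at side (382,290) / top (373,312) and the tray at side (313,230) / top (240,357). Next is a close crop to check.

```bash
python3 - <<'E'
from h import *
a=cv2.imread('pics/top0.png');
t=snap('top','t1.png')['color']; s=snap('side','s1.png')['color']
def c(i,u,v,w,h,k): return cv2.resize(i[v:v+h,u:u+w],(w*k,h*k),interpolation=cv2.INTER_CUBIC)
# stand top, tank top / stand side, tank side
A=np.hstack([c(t,295,195,50,50,8),c(t,217,176,50,50,8)])
B=np.hstack([c(s,207,215,67,50,6)[:, :400],c(s,217,150,67,50,6)[:, :400]])
cv2.imwrite('pics/crop1.png',np.vstack([A[:,:800][:300] if 0 else cv2.resize(A,(600,300)),cv2.resize(B,(800,300))[:, :600] if 0 else cv2.resize(B,(600,225))]))
E
```

```text
(no output)
```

View pics/crop1.png

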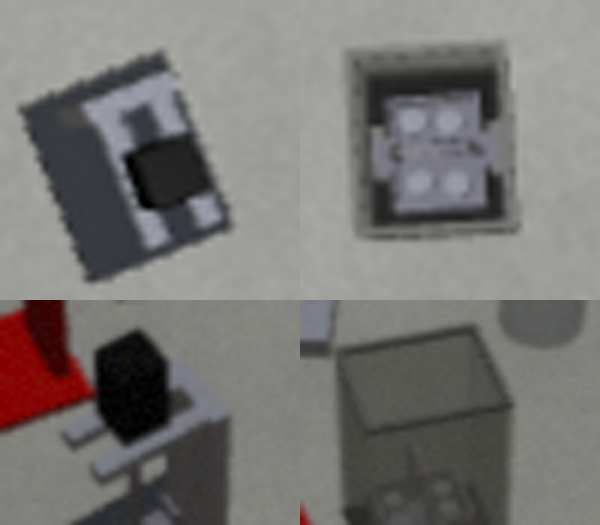

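The crop confirms it: the grey stand has its open fork end toward the robot, and the black handle sits between the prongs. The basket's ears point left and right in the top view, with the bail bar between them. Measuring now.

```bash
cat > m.py <<'E'
from h import *
np.set_printoptions(suppress=True,precision=2)
def blob(s,mask,box,z,k=4):
    """largest blob of mask(img4x) within box(u0,v0,u1,v1); contour points on plane z, centroid px"""
    u0,v0,u1,v1=box
    im=cv2.resize(s['color'][v0:v1,u0:u1],None,fx=k,fy=k,interpolation=cv2.INTER_CUBIC).astype(int)
    m=mask(im).astype(np.uint8)
    c,_=cv2.findContours(m,cv2.RETR_EXTERNAL,cv2.CHAIN_APPROX_NONE)
    c=max(c,key=cv2.contourArea); M=cv2.moments(c)
    px=lambda p:(np.array(p)+.5)/k-.5+[u0,v0]
    cen=px([M['m10']/M['m00'],M['m01']/M['m00']])
    pts=np.array([onz(s,*px(p),z)[:2] for p in c[:,0]],np.float32)
    return pts,cen
def tri(s1,p1,s2,p2):
    o1,d1=ray(s1,*p1);o2,d2=ray(s2,*p2)
    t=np.linalg.lstsq(np.stack([d1,-d2],1),o2-o1,rcond=None)[0]
    a,b=o1+t[0]*d1,o2+t[1]*d2; return (a+b)/2,np.linalg.norm(a-b)
def rect(p):
    (c,sz,a)=cv2.minAreaRect(p); return np.array(c),np.array(sz),a
E
python3 - <<'E'
from m import *
t=snap('top');s=snap('side')
g=lambda im:im.sum(2)/3
for n,(u,v) in dict(bench=(330,200),base=(306,225),prong=(323,235),handle=(324,223),tankwall=(227,190),tray=(150,230),).items(): print(n,t['color'][v,u])
bench=g(t['color'][150:260,345:348]).mean();print('bench',bench)
p,_=blob(t,lambda i:g(i)<(bench+60)/2,(296,196,340,246),10); print('stand hull top',rect(p))
p,c1=blob(t,lambda i:g(i)<36,(296,196,340,246),10); print('handle',c1,onz(t,*c1,163),rect(np.array([onz(t,*proj(t,[*q,10]),163)[:2] for q in p],np.float32)))
p,c2=blob(s,lambda i:g(i)<30,(222,215,250,250),10); print('handle side',c2,tri(t,c1,s,c2))
p,c=blob(t,lambda i:g(i)<bench*.87,(218,178,262,220),150); print('tank',rect(p))
p,c=blob(t,lambda i:(i[...,0]-i[...,2])>14,(115,190,190,265),18); print('tray',rect(p))
p,c=blob(s,lambda i:(i[...,0]-i[...,2])>14,(165,125,235,165),18); print('tray side',rect(p))
E
```

```text
bench [158 163 162]
base [65 59 55]
prong [83 76 73]
handle [36 35 36]
tankwall [79 83 82]
tray [167 155 152]
bench 138.7949494949495
stand hull top (array([ 473.93, -276.46]), array([110.56,  91.22]), 19.954551696777344)
handle [321.81 222.55] [ 473.9 -275.8  163. ] (array([ 471.71, -277.29]), array([35.04, 36.67]), 17.36223030090332)
handle side [235.9  234.04] (array([ 473.05, -276.28,  158.59]), np.float64(1.6717191293649059))
tank (array([554.07, -19.35]), array([99.94, 84.73]), 1.5401402711868286)
tray (array([471.19, 283.49]), array([139.04, 170.12]), 72.95555114746094)
tray side (array([485.84, 247.52]), array([5.56, 2.63]), 79.30516052246094)
```

```bash
cat > ov.py <<'E'
from m import *
def xf(x,y,yaw,pts,z0=0):
    c,s_=np.cos(yaw),np.sin(yaw); return [(x+c*p[0]-s_*p[1],y+s_*p[0]+c*p[1],z0+p[2]) for p in pts]
def crop(s,box,k,polys):
    u0,v0,u1,v1=box
    im=cv2.resize(s['color'][v0:v1,u0:u1],None,fx=k,fy=k,interpolation=cv2.INTER_CUBIC)
    im=cv2.convertScaleAbs(im,alpha=1.4)
    for P,col in polys:
        q=np.array([(proj(s,p)-[u0,v0]+.5)*k for p in P]).round().astype(int)
        cv2.polylines(im,[q.reshape(-1,1,2)],False,col,1)
    return im
def R(x0,x1,y0,y1,z): return [(x0,y0,z),(x1,y0,z),(x1,y1,z),(x0,y1,z),(x0,y0,z)]
def pr(z=135): return [(50,9,z),(-28,9,z),(-28,21,z),(50,21,z)]
def pl(z=135): return [(50,-9,z),(-28,-9,z),(-28,-21,z),(50,-21,z)]
E
python3 - <<'E'
from ov import *
t=snap('top');s=snap('side'); d=np.radians
G,Y,C=(0,255,0),(0,255,255),(255,128,0)
S=(464.5,-279.9,d(20)); H=(473.5,-276,d(19)); T=(555,-19,d(1.5)); B=T
P=[(xf(*S,R(-45,65,-45,45,10)),G),(xf(*S,pr()),Y),(xf(*S,pl()),Y),(xf(*H,R(-16,16,-16,16,191)),C),(xf(*H,R(-16,16,-16,16,135)),C)]
Q=[(xf(*T,R(-49,49,-42,42,150)),G),(xf(*B,R(-32,32,-26,26,38)),Y),(xf(*B,[(0,-17,75),(0,17,75)]),C),(xf(*B,R(-10,10,-35,35,32+3)),Y)]
W=[(xf(471.2,283.5,d(-17),R(-90,90,-75,75,18)),G)]
a=np.hstack([crop(t,(294,195,339,245),6,P),crop(t,(216,178,261,228),6,Q),crop(t,(122,193,185,263),4,W)[:300-20]if 0 else cv2.resize(crop(t,(122,193,185,263),4,W),(252,300))])
b=np.hstack([crop(s,(210,215,265,265),6,P),crop(s,(220,150,275,200),6,Q)])
b=np.hstack([b,np.zeros((300,a.shape[1]-b.shape[1],3),np.uint8)]) if a.shape[1]>b.shape[1] else b
cv2.imwrite('pics/ov1.png',np.vstack([a,b]));print(a.shape,b.shape)
E
```

```text
(300, 792, 3) (300, 792, 3)
```

View pics/ov1.png

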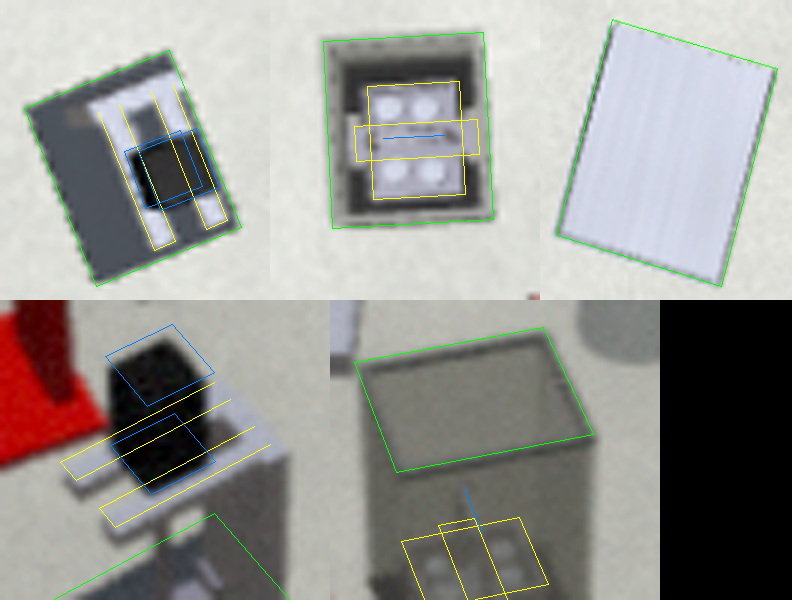

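The overlay shows the stand, tank, tray and bail predictions fit the top view within about 1 px. The handle sits about 9 mm deeper in the fork than the hang point. In the side view the stand is drawn about 2 px low, so I'll check from near.

```bash
cat > w.py <<'E'
import numpy as np, sys
from plant import manip
from scipy.spatial.transform import Rotation as Ro
def way(pts):
    o=manip.get_obs(); p=np.array(o['tool_pos']); R=Ro.from_quat(o['tool_rot'])
    print('t%.2f'%o['time_s'],p.round(1),'angY %.2f'%np.degrees(np.arctan2(*R.as_matrix()[1::-1,1])),'tilt',R.as_matrix()[:2,2].round(4),'F',np.round(o['wrist_force'],1),'w %.1f g %.1f'%(o['width'],o['grasp_force']),'q',np.round(o['qpos'],2))
    for x in pts:
        q=np.array(x[:3],float); a=np.radians(x[3])
        T=Ro.from_matrix(np.array([[-np.sin(a)*-1*-1*-1,np.cos(a),0],[-np.cos(a),np.sin(a),0],[0,0,-1]]))
        d=R.inv().apply(q-p)/150; r=(R.inv()*T).as_rotvec()/np.pi
        print(x,'->',d.round(3),r.round(4)); p,R=q,T
E
python3 - <<'E'
from w import *
way([(280,440,260,50),(400,320,260,25),(490,180,260,0),(520,20,260,-25),(510,-130,260,-50),(472.5,-276,260,-70)])
E
```

```text
t0.40 [149.5 503.2 253.2] angY 73.45 tilt [-0.0001 -0.0001] F [-0.6 -0.   0.1] w 85.4 g 0.0 q [ 1.21  0.05  1.4   0.    1.69 -0.07]Traceback (most recent call last):
  File "<stdin>", line 2, in <module>
  File "w.py", line 9, in way
    T=Ro.from_matrix(np.array([[-np.sin(a)*-1*-1*-1,np.cos(a),0],[-np.cos(a),np.sin(a),0],[0,0,-1]]))
  File "scipy/spatial/transform/_rotation.pyx", line 1143, in scipy.spatial.transform._rotation.Rotation.from_matrix
ValueError: Non-positive determinant (left-handed or null coordinate frame) in rotation matrix 0: [[ 0.76604444  0.64278761  0.        ]
 [-0.64278761  0.76604444  0.        ]
 [ 0.          0.         -1.        ]].
```

```bash
sed -i 's/^        T=.*/        T=Ro.from_matrix(np.array([[-np.sin(a),np.cos(a),0],[np.cos(a),np.sin(a),0],[0,0,-1]]))/' w.py
python3 - <<'E'
from w import *
way([(280,440,260,50),(400,320,260,25),(490,180,260,0),(520,20,260,-25),(510,-130,260,-50),(472.5,-276,260,-70)])
E
```

```text
t0.40 [149.5 503.2 253.2] angY 73.45 tilt [-0.0001 -0.0001] F [-0.6 -0.   0.1] w 85.4 g 0.0 q [ 1.21  0.05  1.4   0.    1.69 -0.07]
(280, 440, 260, 50) -> [-0.954 -0.156 -0.045] [-0.      0.      0.1303]
(400, 320, 260, 25) -> [-1.127 -0.099  0.   ] [0.     0.     0.1389]
(490, 180, 260, 0) -> [-1.099  0.149  0.   ] [0.     0.     0.1389]
(520, 20, 260, -25) -> [-1.067  0.2    0.   ] [0.     0.     0.1389]
(510, -130, 260, -50) -> [-0.934  0.362  0.   ] [0.     0.     0.1389]
(472.5, -276, 260, -70) -> [-0.817  0.585  0.   ] [0.     0.     0.1111]
```

Request:
apply_moves(plan=[[[-0.95,-0.15,-0.05,0,0,0.13,1],[-0.95,-0.15,-0.05,0,0,0.13,1],[-0.95,-0.15,-0.05,0,0,0.13,1],[-0.95,-0.15,-0.05,0,0,0.13,1],[-0.95,-0.15,-0.05,0,0,0.13,1]]])

```text
time_s: 0.82
tool_pos: [283.0, 439.4, 261.0]
tool_rot: [0.345, 0.939, 0.0, 0.001]
wrist_force: [1.3, -0.1, -0.0]
width: 85.4
grasp_force: 0.0
```

Request:
apply_moves(plan=[[[-1,-0.1,0,0,0,0.14,1],[-1,-0.1,0,0,0,0.14,1],[-1,-0.1,0,0,0,0.14,1],[-1,-0.1,0,0,0,0.14,1],[-1,-0.1,0,0,0,0.14,1]]])

```text
time_s: 1.23
tool_pos: [387.3, 330.7, 260.7]
tool_rot: [0.541, 0.841, -0.0, 0.0]
wrist_force: [0.7, -0.9, -1.3]
width: 85.6
grasp_force: 0.0
```

Request:
apply_moves(plan=[[[-1,0.15,0,0,0,0.14,1],[-1,0.15,0,0,0,0.14,1],[-1,0.15,0,0,0,0.14,1],[-1,0.15,0,0,0,0.14,1],[-1,0.15,0,0,0,0.14,1]]])

```text
time_s: 1.65
tool_pos: [470.0, 204.0, 260.6]
tool_rot: [0.711, 0.703, -0.0, 0.0]
wrist_force: [0.2, 0.3, 0.1]
width: 85.3
grasp_force: 0.0
```

Request:
apply_moves(plan=[[[-1,0.2,0,0,0,0.14,1],[-1,0.2,0,0,0,0.14,1],[-1,0.2,0,0,0,0.14,1],[-1,0.2,0,0,0,0.14,1],[-1,0.2,0,0,0,0.14,1]]])

```text
time_s: 2.07
tool_pos: [497.9, 53.7, 260.7]
tool_rot: [0.847, 0.531, -0.0, 0.0]
wrist_force: [-0.3, -0.5, 0.1]
width: 85.6
grasp_force: 0.0
```

Request:
apply_moves(plan=[[[-1,0.35,0,0,0,0.14,1],[-1,0.35,0,0,0,0.14,1],[-1,0.35,0,0,0,0.14,1],[-1,0.35,0,0,0,0.14,1],[-1,0.35,0,0,0,0.14,1]]])

```text
time_s: 2.48
tool_pos: [479.7, -104.6, 260.6]
tool_rot: [0.943, 0.333, -0.0, 0.0]
wrist_force: [0.3, -0.7, -0.9]
width: 85.1
grasp_force: 0.0
```

```bash
python3 - <<'E'
from w import *
way([(490,-230,240,-70),(472.5,-276,215,-70)])
E
```

```text
t2.48 [ 479.7 -104.6  260.6] angY -51.05 tilt [-0.0004 -0.001 ] F [ 0.3 -0.7 -0.9] w 85.1 g 0.0 q [-0.29 -0.05  1.48 -0.    1.7   0.6 ]
(490, -230, 240, -70) -> [-0.472  0.693  0.138] [0.0002 0.0003 0.1053]
(472.5, -276, 215, -70) -> [-0.215  0.248  0.167] [0. 0. 0.]
```

Request:
apply_moves(plan=[[[-0.47,0.69,0.14,0,0,0.105,1],[-0.47,0.69,0.14,0,0,0.105,1],[-0.47,0.69,0.14,0,0,0.105,1],[-0.47,0.69,0.14,0,0,0.105,1],[-0.47,0.69,0.14,0,0,0.105,1]]])

```text
time_s: 2.9
tool_pos: [491.5, -226.0, 238.6]
tool_rot: [0.984, 0.177, -0.001, -0.001]
wrist_force: [0.8, 0.2, -0.1]
width: 85.4
grasp_force: 0.0
```

Request:
apply_moves(plan=[[[-0.21,0.25,0.13,0,0,0,1],[-0.21,0.25,0.13,0,0,0,1],[-0.21,0.25,0.13,0,0,0,1],[-0.21,0.25,0.13,0,0,0,1],[-0.21,0.25,0.13,0,0,0,1]]])

```text
time_s: 3.32
tool_pos: [475.6, -270.7, 221.1]
tool_rot: [0.984, 0.178, 0.001, 0.0]
wrist_force: [0.1, -0.4, -0.5]
width: 85.4
grasp_force: 0.0
```

```bash
python3 - <<'E'
from w import *
from ov import *
way([(472.5,-276,215,-70),(472.5,-276,166,-70)])
o=manip.get_obs();x,y,z=o['tool_pos']
t=snap('top');s=snap('side');d=np.radians
S=(464.5,-279.9,d(20)); H=(472.5,-276,d(20)); T=(x,y,d(20))
P=[(xf(*S,pr()),(0,255,255)),(xf(*S,pl()),(0,255,255)),(xf(*H,R(-16,16,-16,16,191)),(255,128,0)),(xf(*H,R(-16,16,-16,16,135)),(255,128,0)),(xf(*T,[(0,-57,z-10),(0,57,z-10)]),(0,0,255)),(xf(*T,R(-11,11,-43,43,z-9)),(0,255,0))]
cv2.imwrite('pics/ov2.png',np.hstack([crop(t,(285,190,350,260),6,P),crop(s,(207,190,272,260),6,P)]))
E
```

```text
t3.32 [ 475.6 -270.7  221.1] angY -69.49 tilt [0. 0.] F [ 0.1 -0.4 -0.5] w 85.4 g 0.0 q [-0.59  0.13  1.39  0.    1.63  0.63]
(472.5, -276, 215, -70) -> [-0.03  0.03  0.04] [ 0. -0.  0.]
(472.5, -276, 166, -70) -> [0.   0.   0.33] [0. 0. 0.]
```

View pics/ov2.png

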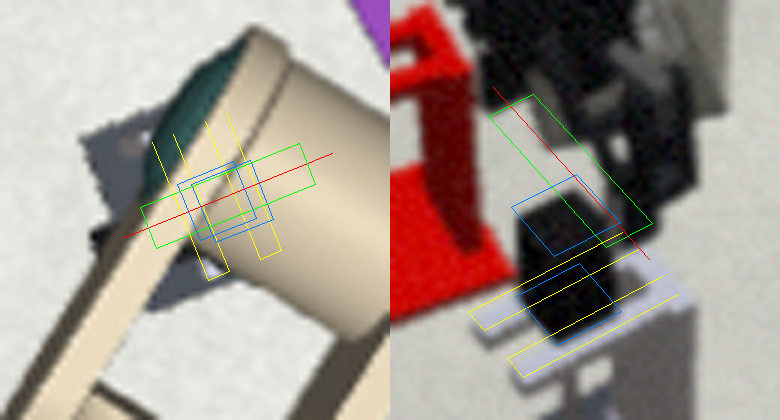

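The side view shows the open fingers straddling the handle's line (handle about (560,270) in the crop). The handle and fork are within about 4 mm of prediction.

```bash
python3 - <<'E'
from w import *
way([(472.5,-276,166,-70)])
E
```

```text
t3.42 [ 475.5 -271.   221.1] angY -69.51 tilt [ 0.0013 -0.0003] F [ 1.   0.6 -0.1] w 85.7 g 0.0 q [-0.59  0.13  1.39  0.    1.63  0.63]
(472.5, -276, 166, -70) -> [-0.031  0.024  0.368] [ 0.0002 -0.0004  0.0027]
```

Request:
apply_moves(plan=[[[-0.03,0.025,0.1,0,0,0.003,1],[-0.03,0.025,0.22,0,0,0.003,1],[-0.03,0.025,0.32,0,0,0.003,1],[-0.03,0.025,0.37,0,0,0.003,1],[-0.03,0.025,0.37,0,0,0.003,1]]])

```text
time_s: 3.83
tool_pos: [471.5, -276.4, 163.2]
tool_rot: [0.985, 0.173, -0.001, -0.001]
wrist_force: [0.2, 0.6, 0.1]
width: 85.2
grasp_force: 0.0
```

Request:
apply_moves(plan=[[[0,0,0,0,0,0,-0.4],[0,0,0,0,0,0,-0.4],[0,0,0,0,0,0,-0.4],[0,0,0,0,0,0,-0.4],[0,0,0,0,0,0,-0.4],[0,0,0,0,0,0,-0.4],[0,0,0,0,0,0,-0.4],[0,0,0,0,0,0,-0.4]]], force=60)

```text
time_s: 4.5
tool_pos: [472.2, -277.7, 165.8]
tool_rot: [0.985, 0.172, 0.001, 0.001]
wrist_force: [-0.1, -0.1, 4.8]
width: 31.5
grasp_force: 60.2
```

```bash
python3 - <<'E'
from w import *
way([])
E
```

```text
t4.50 [ 472.2 -277.7  165.8] angY -70.19 tilt [ 0.0017 -0.001 ] F [-0.1 -0.1  4.8] w 31.5 g 60.2 q [-0.6   0.16  1.46  0.    1.52  0.63]
```

Request:
apply_moves(plan=[[[0,0,-0.03,0,0,0,-0.4],[0,0,-0.05,0,0,0,-0.4],[0,0,-0.05,0,0,0,-0.4],[-0.06,0,-0.05,0,0,0,-0.4],[-0.15,0,-0.05,0,0,0,-0.4],[-0.25,0,-0.05,0,0,0,-0.4],[-0.35,0,-0.05,0,0,0,-0.4],[-0.43,0,-0.05,0,0,0,-0.4],[-0.49,0,-0.05,0,0,0,-0.4],[-0.49,0,-0.05,0,0,0,-0.4]]])

```text
time_s: 5.33
tool_pos: [401.2, -302.9, 172.1]
tool_rot: [0.985, 0.171, -0.0, -0.0]
wrist_force: [0.8, 0.5, -1.8]
width: 30.9
grasp_force: 59.6
```

```bash
python3 - <<'E'
from w import *
from ov import *
way([])
o=manip.get_obs();x,y,z=o['tool_pos']; d=np.radians
t=snap('top');s=snap('side')
H=(x,y,d(20)); z0=z-141-0
G,Y,C=(0,255,0),(0,255,255),(255,128,0)
P=[(xf(*H,R(-16,16,-16,16,z0+110)),C),(xf(*H,[(0,0,z0),(0,0,z0+110)]),G),(xf(*H,R(-4,26,-8,8,z0)),Y),(xf(*H,R(22,26,-8,8,z0+16)),(0,0,255)),
 (xf(464.5,-279.9,d(20),pr()),G),(xf(464.5,-279.9,d(20),pl()),G),(xf(464.5,-279.9,d(20),R(-45,65,-45,45,10)),G)]
cv2.imwrite('pics/ov3.png',np.hstack([crop(s,(190,210,270,290),7,P)]))
E
```

```text
t5.33 [ 401.2 -302.9  172.1] angY -70.28 tilt [-0.  0.] F [ 0.8  0.5 -1.8] w 30.9 g 59.6 q [-0.72  0.03  1.59 -0.    1.53  0.51]
```

View pics/ov3.png

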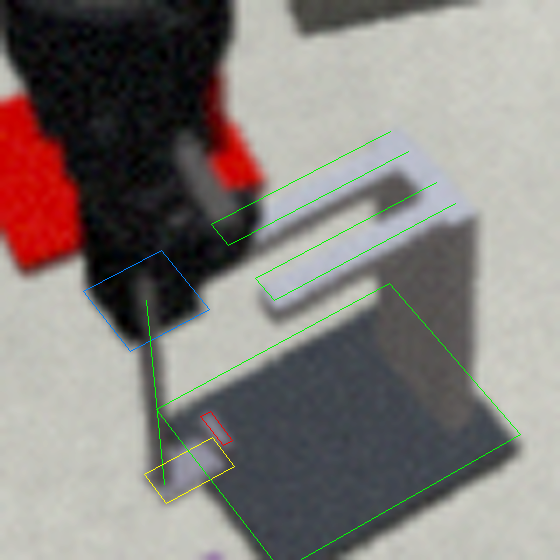

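The rod is out cleanly: its shank runs (150,300)–(157,480) in the crop, with the hook at (190,468), matching the kinematics. The stand is drawn about 2 px lower than predicted, so I'll refine its position from the saved early pictures.

```bash
python3 - <<'E'
from ov import *
t=optics.snapshot('top');s=optics.snapshot('side')
t['color']=cv2.imread('pics/t1.png');s['color']=cv2.imread('pics/s1.png')
g=lambda i:i.sum(2)/3
# tank bottom/tray/base all from side: base plate mask (dark, bluish), z=10
p,c=blob(s,lambda i:(g(i)<85),(205,245,275,300),10);h=cv2.convexHull(p)[:,0]
print('base side ext', 'dirs:')
for nm,f in(('top',None),('side',None)):
    if nm=='top': q,_=blob(t,lambda i:g(i)<100,(296,196,340,246),10)
    else: q=p
    a=np.radians(20);X=q@[np.cos(a),np.sin(a)];Yv=q@[-np.sin(a),np.cos(a)]
    print(nm,'stand-x range',X.min(),X.max(),'stand-y range',Yv.min(),Yv.max())
a=np.radians(20);o=np.array([464.5,-279.9]);print('pred x',o@[np.cos(a),np.sin(a)]+np.array([-45,65]),'y',o@[-np.sin(a),np.cos(a)]+np.array([-45,45]))
# prong tips in both: bright
# tank rim & tray in side
b=g(s['color'][200:230,150:180]).mean();print('bench',b)
for th in(.8,.87,.93):
  q,_=blob(s,lambda i:(g(i)<b*th),(218,150,270,215),150)
  q=q[q[:,1]<60]; a=np.radians(1.5);print('tank side, plane150: y range',q[:,1].min(),q[:,1].max(),q[:,0].min(),q[:,0].max())
# bystander check: tray in side at z=18
q,_=blob(s,lambda i:(i[...,0]-i[...,2])>6,(165,125,235,165),18);print('tray side',rect(q))
q,_=blob(t,lambda i:(i[...,0]-i[...,2])>6,(115,190,190,265),18);print('tray top',rect(q))
E
```

```text
base side ext dirs:
top stand-x range 295.53439950665967 406.0919518746582 stand-y range -467.45852408289613 -376.2303709567676
side stand-x range 291.1945954079276 444.92502097407026 stand-y range -476.2286733834371 -357.2153409717704
pred x [295.76 405.76] y [-466.89 -376.89]
bench 129.12703703703704
tank side, plane150: y range -204.9484 59.407192 477.26492 606.6584
tank side, plane150: y range -205.27872 59.81695 476.15747 607.9565
tank side, plane150: y range -205.68521 59.9816 475.2585 608.9565
tray side (array([466.24, 271.31]), array([129.76, 178.88]), 73.13558197021484)
tray top (array([469.25, 287.19]), array([151.31, 180.9 ]), 72.7971420288086)
```

The 10 mm plate's front face explains that offset, so the stand pose stands. Next: raise the rod and carry it over the tank.

```bash
python3 - <<'E'
from w import *
way([(401.2,-302.9,325,-70.3),(470,-190,325,-76),(519.5,-60,325,-85),(519.5,-20.4,325,-88.5)])
E
```

```text
t5.53 [ 403.  -302.2  172.3] angY -70.17 tilt [0.0003 0.0002] F [ 0.1 -0.3 -1.9] w 31.4 g 59.6 q [-0.72  0.03  1.58  0.    1.53  0.51]
(401.2, -302.9, 325, -70.3) -> [-0.013  0.    -1.018] [-0.     -0.0001  0.0007]
(470, -190, 325, -76) -> [ 0.686 -0.554  0.   ] [0.     0.     0.0317]
(519.5, -60, 325, -85) -> [ 0.53  -0.761  0.   ] [0.   0.   0.05]
(519.5, -20.4, 325, -88.5) -> [ 0.023 -0.263  0.   ] [0.     0.     0.0194]
```

Request:
apply_moves(plan=[[[0,0,-0.1,0,0,0,-0.4],[0,0,-0.3,0,0,0,-0.4],[0,0,-0.5,0,0,0,-0.4],[0,0,-0.7,0,0,0,-0.4],[0,0,-0.9,0,0,0,-0.4],[0,0,-1,0,0,0,-0.4],[0,0,-1,0,0,0,-0.4]]])

```text
time_s: 6.12
tool_pos: [403.9, -302.7, 326.7]
tool_rot: [0.985, 0.173, 0.003, 0.003]
wrist_force: [-0.1, -0.5, -1.0]
width: 31.5
grasp_force: 59.7
```

Request:
apply_moves(plan=[[[0.1,-0.08,0,0,0,0.01,-0.4],[0.25,-0.2,0,0,0,0.015,-0.4],[0.4,-0.32,0,0,0,0.02,-0.4],[0.55,-0.44,0,0,0,0.03,-0.4],[0.68,-0.55,0,0,0,0.03,-0.4],[0.68,-0.55,0,0,0,0.03,-0.4]]])

```text
time_s: 6.62
tool_pos: [472.3, -186.4, 320.2]
tool_rot: [0.992, 0.128, -0.001, -0.001]
wrist_force: [0.6, 0.3, -1.7]
width: 31.5
grasp_force: 60.0
```

Request:
apply_moves(plan=[[[0.1,-0.15,0,0,0,0.01,-0.4],[0.2,-0.3,0,0,0,0.02,-0.4],[0.35,-0.5,0,0,0,0.03,-0.4],[0.48,-0.68,0,0,0,0.04,-0.4],[0.53,-0.76,0,0,0,0.05,-0.4],[0.53,-0.76,0,0,0,0.05,-0.4]]])

```text
time_s: 7.12
tool_pos: [519.8, -57.2, 320.3]
tool_rot: [0.999, 0.049, -0.001, -0.001]
wrist_force: [-0.1, -0.2, -1.8]
width: 31.5
grasp_force: 60.2
```

```bash
python3 - <<'E'
from w import *
way([(519.5,-20.4,310,-88.5)])
E
```

```text
t7.12 [519.8 -57.2 320.3] angY -84.41 tilt [-0.0025  0.0013] F [-0.1 -0.2 -1.8] w 31.5 g 60.2 q [-0.18  0.04  1.28  0.    1.82  1.29]
(519.5, -20.4, 310, -88.5) -> [ 0.022 -0.244  0.069] [-0.0005  0.0008  0.0227]
```

Request:
apply_moves(plan=[[[0.01,-0.08,0,0,0,0.01,-0.4],[0.02,-0.17,0.03,0,0,0.02,-0.4],[0.02,-0.245,0.07,0,0,0.0225,-0.4],[0.02,-0.245,0.07,0,0,0.0225,-0.4],[0.02,-0.245,0.07,0,0,0.0225,-0.4]]])

```text
time_s: 7.53
tool_pos: [518.5, -23.6, 310.7]
tool_rot: [1.0, 0.012, -0.001, 0.0]
wrist_force: [0.5, -1.1, -1.8]
width: 31.5
grasp_force: 60.1
```

```bash
python3 - <<'E'
from w import *
from ov import *
way([(519.5,-20.4,188,-88.5)])
o=manip.get_obs();x,y,z=o['tool_pos']; d=np.radians
t=snap('top');s=snap('side')
H=(x,y,d(1.5)); z0=z-140.8
G,Y,C=(0,255,0),(0,255,255),(255,128,0)
P=[(xf(*H,R(-16,16,-16,16,z0+110)),C),(xf(*H,[(0,0,z0),(0,0,z0+110)]),G),(xf(*H,R(-4,26,-8,8,z0)),Y),(xf(*H,R(22,26,-8,8,z0+16)),(0,0,255)),
 (xf(555,-19,d(1.5),R(-49,49,-42,42,150)),G),(xf(554.5,-19.5,d(1.5),[(0,-17,75),(0,17,75)]),C)]
cv2.imwrite('pics/ov4.png',np.hstack([crop(s,(215,105,275,205),6,P),crop(t,(215,160,275,260),6,P)][:2]))
E
```

```text
t7.53 [518.5 -23.6 310.7] angY -88.57 tilt [-0. -0.] F [ 0.5 -1.1 -1.8] w 31.5 g 60.1 q [-0.12  0.03  1.31 -0.    1.8   1.43]
(519.5, -20.4, 188, -88.5) -> [ 0.01 -0.02  0.82] [ 0.  0. -0.]
```

View pics/ov4.png

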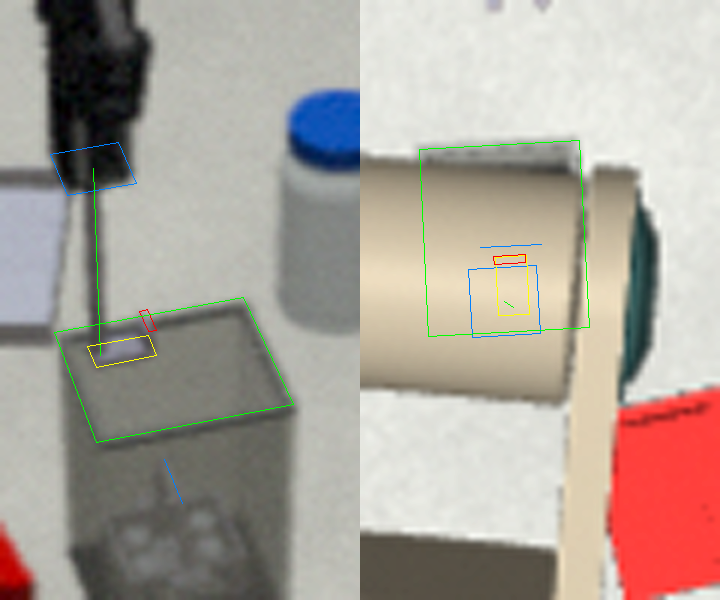

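The picture shows the hook (crop (120,350)) over the near-left part of the tank rim as predicted. I'll refine the bail x numerically from the saved top picture.

```bash
python3 - <<'E'
from ov import *
t=optics.snapshot('top');t['color']=cv2.imread('pics/t1.png')
g=lambda i:i.sum(2)/3
print(onz(t,240.3,201,75))
for th in(95,110,125):
    p,c=blob(t,lambda i:(g(i)>th),(230,188,252,214),38);print(th,'basket',rect(p),onz(t,*c,38))
print(g(t['color'][189:214,231:251].astype(int)).astype(int))
print('bar proj',proj(t,(554.5,-19.5,75)),proj(t,(554.5,-2.5,75)),proj(t,(554.5,-36.5,75)))
s=optics.snapshot('side');s['color']=cv2.imread('pics/s1.png');print('side bar',proj(s,(554.5,-19.5,75)))
print(g(s['color'][178:204,236:256].astype(int)).astype(int))
E
```

```text
[552.56 -21.78  75.  ]
95 basket (array([556.02, -21.09]), array([73.65, 87.22]), 88.32768249511719) [553.97 -21.47  38.  ]
110 basket (array([561.08, -21.3 ]), array([73.74, 76.9 ]), 88.48458099365234) [553.94 -22.21  38.  ]
125 basket (array([552.71, -17.24]), array([43.67, 57.35]), 89.76520538330078) [552.14 -15.38  38.  ]
[[ 39  42  38  39  39  39  39  37  38  38  37  37  37  37  37  36  37  37
   53 100]
 [ 37  37  37  36  36  37  37  37  38  38  36  36  37  36  36  38  36  37
   54  98]
 [ 36  37  36  37  36  36  37  41  55  55  60  76  75  76  79  87  36  37
   54 103]
 [ 60  78  94  93  97 114 111  98 100  97  84  89  91 101  95 113  36  37
   50  92]
 [ 83 101  92  94  92  99  99 106 108 120 117 118 119 122 120 116  38  36
   47  88]
 [ 70  97 120 135 145 142 130 121 122 134 143 141 130 125 125 115  42  38
   48  88]
 [ 65  95 131 155 156 155 149 124 130 153 154 153 148 126 126 117  53  37
   53 100]
 [ 69 107 131 158 156 155 150 115 131 158 156 155 151 115 125 117  64  80
  109 117]
 [ 81 107 116 148 156 150 131 122 128 147 156 151 131 122 125 118  80 101
  122 120]
 [ 85 1
[... 2374 characters left out ...]
53 52]
 [77 83 83 70 61 61 61 62 64 68 64 68 71 70 62 59 57 65 59 52]
 [83 84 81 77 67 66 67 71 66 63 64 62 71 73 71 68 58 63 64 54]
 [73 78 76 73 68 77 76 73 69 66 63 68 80 84 83 77 59 58 67 62]
 [64 69 69 70 73 76 77 77 72 62 62 67 80 84 81 80 66 63 66 68]
 [63 71 76 76 77 77 78 75 70 62 64 67 70 76 77 72 70 65 67 61]
 [68 77 82 85 86 83 75 78 71 61 64 67 67 70 69 69 63 61 64 59]
 [72 79 81 82 82 80 75 75 73 67 62 68 70 69 62 58 58 57 56 55]
 [71 71 74 80 77 71 69 68 71 70 69 75 75 68 59 59 55 52 54 57]
 [69 72 68 66 64 63 60 70 73 74 75 71 71 71 64 61 54 54 57 54]
 [60 61 59 57 57 55 57 65 70 69 68 67 67 62 64 63 57 56 58 53]
 [59 61 57 55 57 59 61 64 63 61 63 65 62 62 60 58 55 55 58 52]]
```

```bash
python3 - <<'E'
from w import *
way([(519,-19.7,310,-87.5),(519,-19.7,188,-87.5)])
E
```

```text
t7.73 [518.8 -24.  311.9] angY -88.68 tilt [ 0.0003 -0.0002] F [-0.1 -0.2 -1.8] w 31.3 g 60.1 q [-0.12  0.03  1.31 -0.    1.8   1.43]
(519, -19.7, 310, -87.5) -> [ 0.002 -0.029  0.013] [ 0.0001 -0.0001 -0.0065]
(519, -19.7, 188, -87.5) -> [0.    0.    0.813] [0. 0. 0.]
```

Request:
apply_moves(plan=[[[0.002,-0.029,0,0,0,-0.0065,-0.4],[0.002,-0.029,0,0,0,-0.0065,-0.4],[0.002,-0.029,0,0,0,-0.0065,-0.4]]])

```text
time_s: 7.98
tool_pos: [519.0, -18.7, 311.9]
tool_rot: [1.0, 0.022, 0.0, -0.0]
wrist_force: [0.2, 0.4, -2.7]
width: 30.8
grasp_force: 60.1
```

Request:
apply_moves(plan=[[[0,0,0.06,0,0,0,-0.4],[0,0,0.15,0,0,0,-0.4],[0,0,0.25,0,0,0,-0.4],[0,0,0.35,0,0,0,-0.4],[0,0,0.44,0,0,0,-0.4],[0,0,0.5,0,0,0,-0.4],[0,0,0.5,0,0,0,-0.4]]])

```text
time_s: 8.57
tool_pos: [518.0, -18.7, 234.0]
tool_rot: [1.0, 0.022, -0.002, -0.0]
wrist_force: [-0.4, -0.2, -2.4]
width: 31.4
grasp_force: 60.1
```

```bash
python3 - <<'E'
from w import *
way([(519,-19.7,188,-87.5)])
E
```

```text
t8.57 [518.  -18.7 234. ] angY -87.47 tilt [-0.0044  0.0005] F [-0.4 -0.2 -2.4] w 31.4 g 60.1 q [-0.11  0.04  1.45  0.    1.65  1.42]
(519, -19.7, 188, -87.5) -> [0.007 0.007 0.306] [-0.0002  0.0014  0.0002]
```

Request:
apply_moves(plan=[[[0.005,0.005,0.05,0,0,0,-0.4],[0.005,0.005,0.11,0,0,0,-0.4],[0.005,0.005,0.18,0,0,0,-0.4],[0.005,0.005,0.25,0,0,0,-0.4],[0.005,0.005,0.3,0,0,0,-0.4],[0.005,0.005,0.3,0,0,0,-0.4],[0.005,0.005,0.3,0,0,0,-0.4]]])

```text
time_s: 9.15
tool_pos: [519.5, -19.4, 191.3]
tool_rot: [1.0, 0.022, -0.001, -0.0]
wrist_force: [0.2, 0.1, -2.7]
width: 31.5
grasp_force: 60.1
```

```bash
python3 - <<'E'
from w import *
from ov import *
way([(541,-18,188,-87.5)])
o=manip.get_obs();x,y,z=o['tool_pos']; d=np.radians
t=snap('top');s=snap('side')
H=(x,y,d(2.5)); z0=z-140.8
G,Y,C=(0,255,0),(0,255,255),(255,128,0)
P=[(xf(*H,R(-4,26,-8,8,z0)),Y),(xf(*H,R(22,26,-8,8,z0+16)),(0,0,255)), (xf(554,-18.5,d(2.5),[(0,-23.5,60),(0,-17,75),(0,17,75),(0,23.5,60)]),C)]
a=crop(s,(222,160,272,215),9,[]);b=crop(s,(222,160,272,215),9,P)
f=lambda i:cv2.convertScaleAbs(i,alpha=1.5)
cv2.imwrite('pics/ov5.png',np.hstack([f(a),b])[:, :800])
E
```

```text
t9.15 [519.5 -19.4 191.3] angY -87.47 tilt [-0.  0.] F [ 0.2  0.1 -2.7] w 31.5 g 60.1 q [-0.11  0.07  1.51  0.    1.57  1.42]
(541, -18, 188, -87.5) -> [ 0.14 -0.    0.02] [-0.  0.  0.]
```

View pics/ov5.png

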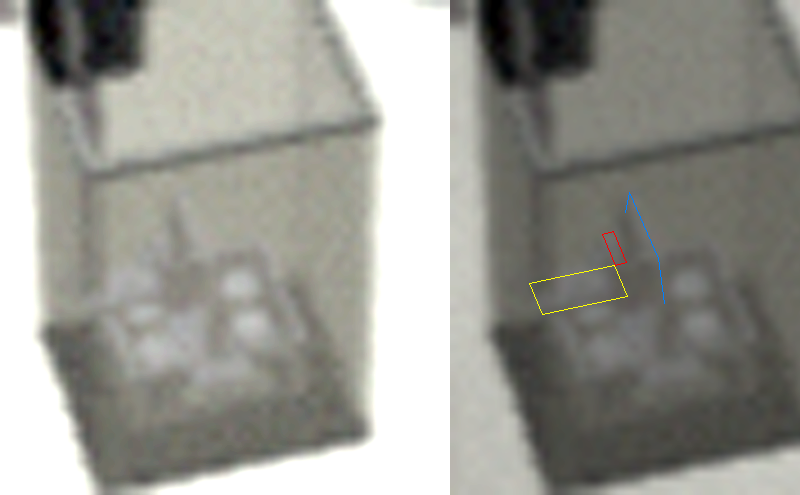

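The view shows the hook inside the tank beside the bail (bail at about (180,225) in the left crop), with no contact force. Next: lower 3 mm, slide the cup under the bar, and raise gently.

Request:
apply_moves(plan=[[[0,0,0.02,0,0,0,-0.4],[0.02,0,0.025,0,0,0,-0.4],[0.05,0,0.025,0,0,0,-0.4],[0.08,0,0.025,0,0,0,-0.4],[0.11,0,0.025,0,0,0,-0.4],[0.14,0,0.025,0,0,0,-0.4],[0.145,0,0.025,0,0,0,-0.4],[0.145,0,0.025,0,0,0,-0.4]]])

```text
time_s: 9.92
tool_pos: [541.8, -18.4, 187.9]
tool_rot: [1.0, 0.022, -0.0, -0.0]
wrist_force: [0.4, 0.5, -2.5]
width: 31.1
grasp_force: 60.1
```

Request:
apply_moves(plan=[[[0,0,-0.03,0,0,0,-0.4],[0,0,-0.07,0,0,0,-0.4],[0,0,-0.1,0,0,0,-0.4],[0,0,-0.13,0,0,0,-0.4],[0,0,-0.15,0,0,0,-0.4],[0,0,-0.165,0,0,0,-0.4],[0,0,-0.18,0,0,0,-0.4],[0,0,-0.19,0,0,0,-0.4],[0,0,-0.2,0,0,0,-0.4],[0,0,-0.2,0,0,0,-0.4]]])

```text
time_s: 10.75
tool_pos: [541.5, -18.5, 218.2]
tool_rot: [1.0, 0.022, 0.0, -0.0]
wrist_force: [0.6, -0.1, -2.5]
width: 31.4
grasp_force: 59.8
```

```bash
python3 - <<'E'
from w import *
way([])
E
```

```text
t10.75 [541.5 -18.5 218.2] angY -87.47 tilt [0.0001 0.0001] F [ 0.6 -0.1 -2.5] w 31.4 g 59.8 q [-0.1   0.11  1.41  0.    1.62  1.42]
```

```bash
python3 - <<'E'
from w import *
from ov import *
o=manip.get_obs();x,y,z=o['tool_pos']; d=np.radians
s=snap('side')
H=(x,y,d(2.5)); z0=z-140.8
G,Y,C=(0,255,0),(0,255,255),(255,128,0)
P=[(xf(*H,[(0,0,z0),(0,0,z0+110)]),G),(xf(*H,R(-4,26,-8,8,z0)),Y),(xf(*H,R(22,26,-8,8,z0+16)),(0,0,255)), (xf(554,-18.5,d(2.5),[(0,-23.5,60),(0,-17,75),(0,17,75),(0,23.5,60)]),C)]
a=crop(s,(222,150,272,215),9,[]);b=crop(s,(222,150,272,215),9,P)
cv2.imwrite('pics/ov6.png',np.hstack([cv2.convertScaleAbs(a,alpha=1.5),b])[:, :800])
print([np.round(snap('side') and manip.get_obs()['wrist_force'],2) for _ in range(4)])
E
```

```text
[array([ 0.44,  0.83, -3.41]), array([-0.03,  0.45, -2.93]), array([-0.48, -1.3 , -4.04]), array([ 0.05, -0.15, -2.97])]
```

View pics/ov6.png

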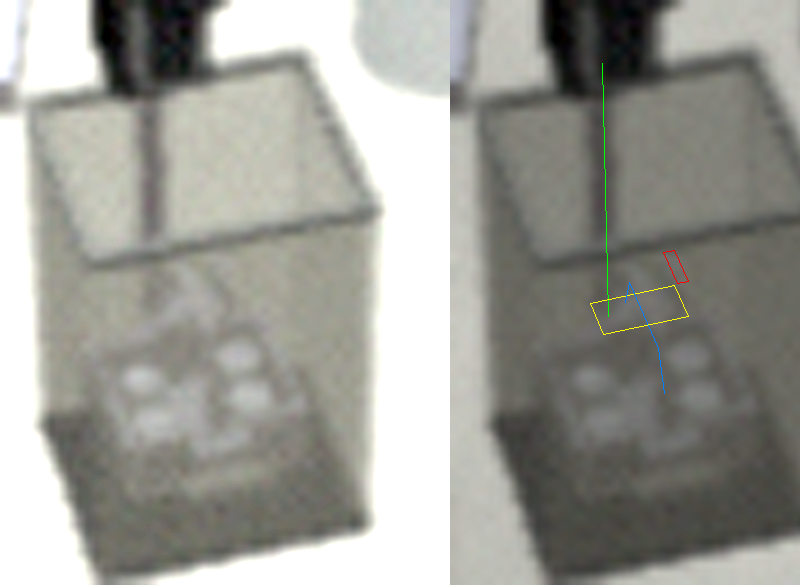

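The parts (crop (237,355)) rose about 2 px (around 8 mm) against the tank bottom, so the basket is hooked. Lifting gently.

Request:
apply_moves(plan=[[[0,0,-0.02,0,0,0,-0.4],[0,0,-0.05,0,0,0,-0.4],[0,0,-0.1,0,0,0,-0.4],[0,0,-0.16,0,0,0,-0.4],[0,0,-0.22,0,0,0,-0.4],[0,0,-0.29,0,0,0,-0.4],[0,0,-0.36,0,0,0,-0.4],[0,0,-0.43,0,0,0,-0.4],[0,0,-0.5,0,0,0,-0.4],[0,0,-0.57,0,0,0,-0.4]]])

```text
time_s: 11.83
tool_pos: [541.5, -18.5, 304.8]
tool_rot: [1.0, 0.022, 0.0, -0.0]
wrist_force: [-0.0, -0.6, -4.2]
width: 31.2
grasp_force: 59.8
```

Request:
apply_moves(plan=[[[0,0,-0.07,0,0,0,-0.4],[0,0,-0.14,0,0,0,-0.4],[0,0,-0.21,0,0,0,-0.4],[0,0,-0.28,0,0,0,-0.4],[0,0,-0.35,0,0,0,-0.4],[0,0,-0.41,0,0,0,-0.4],[0,0,-0.46,0,0,0,-0.4],[0,0,-0.5,0,0,0,-0.4],[0,0,-0.52,0,0,0,-0.4],[0,0,-0.52,0,0,0,-0.4]]])

```text
time_s: 12.67
tool_pos: [541.6, -18.5, 382.2]
tool_rot: [1.0, 0.022, 0.0, -0.0]
wrist_force: [-0.7, -0.1, -3.4]
width: 31.5
grasp_force: 59.8
```

```bash
python3 - <<'E'
from w import *
from ov import *
T=(456,287) # rod origin so that basket (13 ahead) centres in tray
way([(520,120,380,-87.5),(480,240,380,-87.5),(*T,380,-87.5)])
o=manip.get_obs();x,y,z=o['tool_pos']; d=np.radians
s=snap('side')
H=(x,y,d(2.5)); z0=z-140.8;b0=z0+4-60
G,Y,C=(0,255,0),(0,255,255),(255,128,0)
B=xf(*H,[(13,0,0)])[0][:2]
P=[(xf(*B,d(2.5),R(-32,32,-26,26,b0)),Y),(xf(*B,d(2.5),R(-32,32,-26,26,b0+26)),G),(xf(555,-19,d(1.5),R(-49,49,-42,42,150)),C)]
im=crop(s,(205,90,285,190),6,P); cv2.imwrite('pics/ov7.png',im)
E
```

```text
t12.67 [541.6 -18.5 382.2] angY -87.47 tilt [0. 0.] F [-0.7 -0.1 -3.4] w 31.5 g 59.8 q [-0.1   0.11  1.08  0.    1.95  1.42]
(520, 120, 380, -87.5) -> [-0.1  -0.93  0.01] [ 0. -0.  0.]
(480, 240, 380, -87.5) -> [-0.23 -0.81  0.  ] [0. 0. 0.]
(456, 287, 380, -87.5) -> [-0.15 -0.32  0.  ] [0. 0. 0.]
```

View pics/ov7.png

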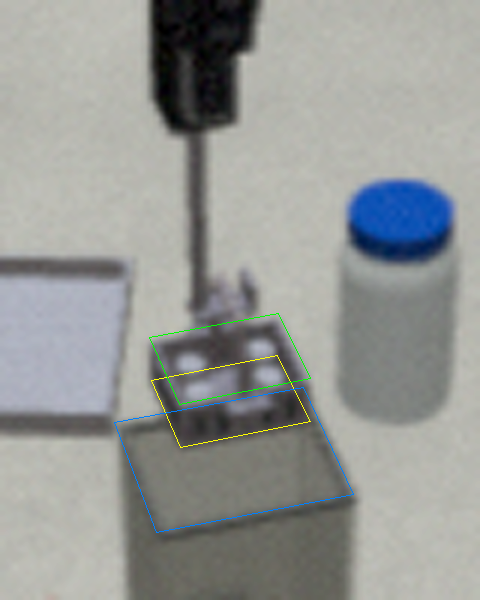

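The basket (crop (230,370)) hangs level and clear above the rim. Carrying it gently to the tray.

Request:
apply_moves(plan=[[[0,-0.01,0,0,0,0,-0.4],[0,-0.03,0,0,0,0,-0.4],[-0.01,-0.07,0,0,0,0,-0.4],[-0.02,-0.13,0,0,0,0,-0.4],[-0.03,-0.21,0,0,0,0,-0.4],[-0.04,-0.3,0,0,0,0,-0.4],[-0.055,-0.4,0,0,0,0,-0.4],[-0.07,-0.5,0,0,0,0,-0.4],[-0.085,-0.6,0,0,0,0,-0.4],[-0.1,-0.7,0,0,0,0,-0.4]]])

```text
time_s: 13.55
tool_pos: [521.2, 87.6, 381.6]
tool_rot: [1.0, 0.023, 0.0, -0.0]
wrist_force: [0.0, 0.1, -3.0]
width: 31.3
grasp_force: 59.8
```

Request:
apply_moves(plan=[[[-0.015,-0.1,0,0,0,0,-0.4],[-0.03,-0.2,0,0,0,0,-0.4],[-0.05,-0.3,0,0,0,0,-0.4],[-0.08,-0.4,0.02,0,0,0,-0.4],[-0.11,-0.5,0.05,0,0,0,-0.4],[-0.14,-0.6,0.1,0,0,0,-0.4],[-0.17,-0.7,0.15,0,0,0,-0.4],[-0.2,-0.8,0.2,0,0,0,-0.4],[-0.23,-0.9,0.25,0,0,0,-0.4],[-0.26,-0.98,0.3,0,0,0,-0.4]]])

```text
time_s: 14.38
tool_pos: [475.3, 232.8, 336.2]
tool_rot: [1.0, 0.023, 0.0, -0.0]
wrist_force: [0.2, 0.2, -3.9]
width: 31.8
grasp_force: 59.9
```

Request:
apply_moves(plan=[[[-0.025,-0.07,0.05,0,0,0,-0.4],[-0.05,-0.13,0.1,0,0,0,-0.4],[-0.07,-0.19,0.15,0,0,0,-0.4],[-0.09,-0.24,0.2,0,0,0,-0.4],[-0.1,-0.29,0.25,0,0,0,-0.4],[-0.11,-0.33,0.3,0,0,0,-0.4],[-0.115,-0.35,0.34,0,0,0,-0.4],[-0.12,-0.36,0.37,0,0,0,-0.4],[-0.12,-0.36,0.39,0,0,0,-0.4],[-0.12,-0.36,0.39,0,0,0,-0.4]]])

```text
time_s: 15.22
tool_pos: [456.0, 283.7, 277.3]
tool_rot: [1.0, 0.022, -0.0, 0.0]
wrist_force: [1.1, -0.2, -3.7]
width: 31.4
grasp_force: 59.9
```

```bash
python3 - <<'E'
from w import *
way([(456,287,205,-87.5)])
E
```

```text
t15.22 [456.  283.7 277.3] angY -87.48 tilt [-0.0009 -0.0006] F [ 1.1 -0.2 -3.7] w 31.4 g 59.9 q [ 0.49  0.08  1.32 -0.    1.74  2.01]
(456, 287, 205, -87.5) -> [ 0.001 -0.022  0.482] [0.0002 0.0003 0.0001]
```

Request:
apply_moves(plan=[[[0,-0.01,0.03,0,0,0,-0.4],[0,-0.02,0.08,0,0,0,-0.4],[0,-0.02,0.14,0,0,0,-0.4],[0,-0.02,0.21,0,0,0,-0.4],[0,-0.02,0.28,0,0,0,-0.4],[0,-0.02,0.34,0,0,0,-0.4],[0,-0.02,0.39,0,0,0,-0.4],[0,-0.02,0.43,0,0,0,-0.4],[0,-0.02,0.45,0,0,0,-0.4],[0,-0.02,0.45,0,0,0,-0.4]]])

```text
time_s: 16.05
tool_pos: [455.7, 286.9, 209.7]
tool_rot: [1.0, 0.022, -0.001, 0.0]
wrist_force: [-0.6, -0.2, -4.0]
width: 31.7
grasp_force: 59.9
```

Request:
apply_moves(plan=[[[0,0,0,0,0,0,-0.4],[0,0,0.01,0,0,0,-0.4],[0,0,0.02,0,0,0,-0.4],[0,0,0.03,0,0,0,-0.4],[0,0,0.04,0,0,0,-0.4],[0,0,0.05,0,0,0,-0.4],[0,0,0.06,0,0,0,-0.4],[0,0,0.07,0,0,0,-0.4],[0,0,0.08,0,0,0,-0.4],[0,0,0.08,0,0,0,-0.4]]])

```text
time_s: 16.88
tool_pos: [455.9, 287.0, 198.4]
tool_rot: [1.0, 0.022, 0.0, -0.0]
wrist_force: [0.2, -0.8, -1.3]
width: 31.4
grasp_force: 60.0
```

```bash
python3 - <<'E'
from w import *
from ov import *
way([(456,287,184,-87.5)])
o=manip.get_obs();x,y,z=o['tool_pos']; d=np.radians
s=snap('side');snap('side');print([np.round(snap('side') and manip.get_obs()['wrist_force'],1) for _ in range(3)])
H=(x,y,d(2.5)); B=xf(*H,[(13,0,0)])[0][:2]
G,Y,C=(0,255,0),(0,255,255),(255,128,0)
P=[(xf(*B,d(2.5),R(-32,32,-26,26,3)),Y),(xf(*B,d(2.5),R(-32,32,-26,26,29)),G),(xf(469.3,287.2,d(-17.2),R(-90,90,-75,75,18)),C),(xf(*B,d(2.5),[(0,-17,66),(0,17,66)]),(0,0,255))]
cv2.imwrite('pics/ov8.png',crop(s,(165,95,240,170),8,P))
E
```

```text
t16.88 [455.9 287.  198.4] angY -87.47 tilt [0. 0.] F [ 0.2 -0.8 -1.3] w 31.4 g 60.0 q [0.49 0.11 1.45 0.   1.58 2.02]
(456, 287, 184, -87.5) -> [0.  0.  0.1] [-0. -0.  0.]
[array([-0.9,  1. , -2. ]), array([ 0.3,  0. , -2.4]), array([ 0.3,  0.5, -2. ])]
```

View pics/ov8.png

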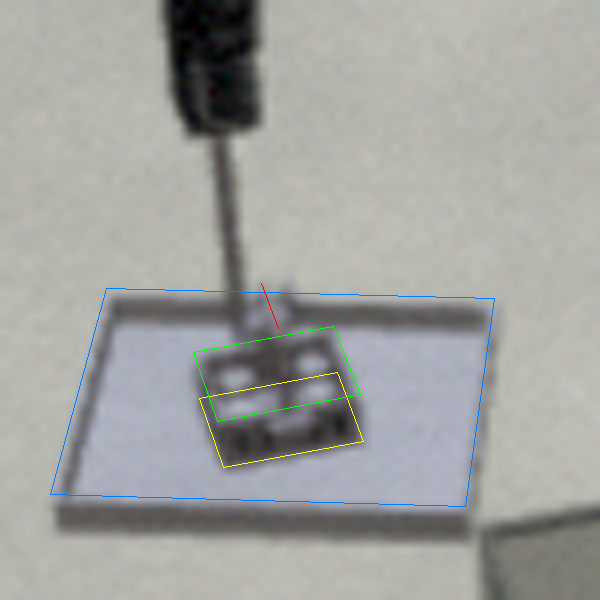

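The basket stands flat mid-tray (crop (280,400)), and the wrist force is back to rod weight. That view was my 11th, one past the limit of 10, so I'll check by numbers only from here. Unhooking now.

Request:
apply_moves(plan=[[[0,0,0.03,0,0,0,-0.4],[0,0,0.06,0,0,0,-0.4],[0,0,0.085,0,0,0,-0.4],[0,0,0.1,0,0,0,-0.4],[0,0,0.1,0,0,0,-0.4],[0,0,0.1,0,0,0,-0.4]]])

```text
time_s: 17.63
tool_pos: [455.8, 287.0, 183.3]
tool_rot: [1.0, 0.022, -0.0, 0.0]
wrist_force: [0.1, 0.3, -1.4]
width: 31.4
grasp_force: 60.0
```

Request:
apply_moves(plan=[[[-0.01,0,0,0,0,0,-0.4],[-0.03,0,0,0,0,0,-0.4],[-0.06,0,0,0,0,0,-0.4],[-0.09,0,0,0,0,0,-0.4],[-0.12,0,0,0,0,0,-0.4],[-0.15,0,0,0,0,0,-0.4],[-0.18,0,0,0,0,0,-0.4],[-0.21,0,0,0,0,0,-0.4],[-0.22,0,0,0,0,0,-0.4],[-0.22,0,0,0,0,0,-0.4]]])

```text
time_s: 18.47
tool_pos: [422.6, 285.6, 183.7]
tool_rot: [1.0, 0.022, 0.0, -0.0]
wrist_force: [0.1, 0.3, -2.7]
width: 31.7
grasp_force: 60.0
```

```bash
python3 - <<'E'
from w import *
from ov import *
way([])
s=optics.snapshot('side'); a=cv2.imread('pics/ov8.png')
g=lambda i:i.sum(2)/3
# dark basket blob in tray: compare centroid with hypothesised earlier pic is impossible w/ overlay; report now
p,c=blob(s,lambda i:(g(i)<75),(186,135,214,155),29);print('basket px',c,rect(p))
E
```

```text
t18.47 [422.6 285.6 183.7] angY -87.45 tilt [0. 0.] F [ 0.1  0.3 -2.7] w 31.7 g 60.0 q [0.52 0.04 1.55 0.   1.55 2.05]
basket px [199.12 144.5 ] (array([465.3 , 278.25]), array([64.56, 99.47]), 2.2686519622802734)
```

Request:
apply_moves(plan=[[[0,0,-0.02,0,0,0,-0.4],[0,0,-0.06,0,0,0,-0.4],[0,0,-0.12,0,0,0,-0.4],[0,0,-0.2,0,0,0,-0.4],[0,0,-0.3,0,0,0,-0.4],[0,0,-0.45,0,0,0,-0.4],[0,0,-0.6,0,0,0,-0.4],[0,0,-0.8,0,0,0,-0.4],[0,0,-0.95,0,0,0,-0.4],[0,0,-0.95,0,0,0,-0.4]]])

```text
time_s: 19.35
tool_pos: [423.9, 286.1, 333.3]
tool_rot: [1.0, 0.022, 0.005, -0.003]
wrist_force: [-0.3, -0.4, -1.1]
width: 31.4
grasp_force: 60.2
```

```bash
python3 - <<'E'
from w import *
from ov import *
s=optics.snapshot('side'); g=lambda i:i.sum(2)/3
p,c=blob(s,lambda i:(g(i)<75),(186,135,214,155),29);print('basket px',c,rect(p))
way([(450,150,325,-87.5),(460,10,325,-87.5),(450,-130,325,-80),(420,-240,325,-72),(403,-302.6,325,-70)])
E
```

```text
basket px [199.17 144.53] (array([465.08, 278.72]), array([ 64.72, 100.09]), 2.930314779281616)
t19.40 [423.6 285.9 330.1] angY -87.47 tilt [0.01 0.  ] F [-0.1  0.  -2.8] w 31.6 g 60.2 q [0.52 0.   1.3  0.   1.83 2.05]
(450, 150, 325, -87.5) -> [0.14 0.91 0.03] [-0. -0.  0.]
(460, 10, 325, -87.5) -> [0.03 0.94 0.  ] [0. 0. 0.]
(450, -130, 325, -80) -> [-0.11  0.93  0.  ] [ 0.    0.   -0.04]
(420, -240, 325, -72) -> [-0.32  0.69  0.  ] [ 0.    0.   -0.04]
(403, -302.6, 325, -70) -> [-0.24  0.36  0.  ] [ 0.    0.   -0.01]
```

The basket stayed put when the hook came away. Returning to the stand.

Request:
apply_moves(plan=[[[0.03,0.15,0,0,0,0,-0.4],[0.06,0.35,0,0,0,0,-0.4],[0.1,0.6,0,0,0,0,-0.4],[0.13,0.8,0,0,0,0,-0.4],[0.14,0.91,0,0,0,0,-0.4],[0.14,0.91,0,0,0,0,-0.4]]])

```text
time_s: 19.9
tool_pos: [450.2, 147.3, 325.0]
tool_rot: [1.0, 0.02, -0.001, 0.001]
wrist_force: [-0.9, 0.4, -2.8]
width: 31.9
grasp_force: 60.5
```

Request:
apply_moves(plan=[[[0.01,0.15,0,0,0,0,-0.4],[0.02,0.35,0,0,0,0,-0.4],[0.03,0.6,0,0,0,0,-0.4],[0.03,0.8,0,0,0,0,-0.4],[0.03,0.94,0,0,0,0,-0.4],[0.03,0.94,0,0,0,0,-0.4]]])

```text
time_s: 20.4
tool_pos: [460.6, 7.0, 325.0]
tool_rot: [1.0, 0.02, -0.001, 0.0]
wrist_force: [-0.7, -0.1, -2.2]
width: 31.4
grasp_force: 60.6
```

Request:
apply_moves(plan=[[[-0.02,0.15,0,0,0,-0.01,-0.4],[-0.04,0.35,0,0,0,-0.02,-0.4],[-0.07,0.6,0,0,0,-0.03,-0.4],[-0.1,0.8,0,0,0,-0.04,-0.4],[-0.11,0.93,0,0,0,-0.04,-0.4],[-0.11,0.93,0,0,0,-0.04,-0.4]]])

```text
time_s: 20.9
tool_pos: [450.1, -132.5, 324.9]
tool_rot: [0.997, 0.083, -0.001, -0.0]
wrist_force: [0.2, 0.2, -2.9]
width: 31.1
grasp_force: 60.6
```

```bash
python3 - <<'E'
from w import *
way([(420,-240,325,-72),(403,-302.6,325,-70)])
E
```

```text
t20.90 [ 450.1 -132.5  324.9] angY -80.45 tilt [-0.0018  0.0001] F [ 0.2  0.2 -2.9] w 31.1 g 60.6 q [-0.36 -0.11  1.42 -0.    1.83  1.04]
(420, -240, 325, -72) -> [-0.317  0.673 -0.   ] [-0.0002  0.0005 -0.0469]
(403, -302.6, 325, -70) -> [-0.237  0.362  0.   ] [ 0.      0.     -0.0111]
```

Request:
apply_moves(plan=[[[-0.05,0.1,0,0,0,-0.01,-0.4],[-0.15,0.3,0,0,0,-0.025,-0.4],[-0.25,0.5,0,0,0,-0.04,-0.4],[-0.315,0.67,0,0,0,-0.047,-0.4],[-0.315,0.67,0,0,0,-0.047,-0.4]]])

```text
time_s: 21.32
tool_pos: [420.2, -239.8, 324.9]
tool_rot: [0.988, 0.157, -0.001, -0.0]
wrist_force: [0.6, -0.5, -2.1]
width: 31.1
grasp_force: 60.7
```

Request:
apply_moves(plan=[[[-0.08,0.1,0,0,0,-0.005,-0.4],[-0.16,0.24,0,0,0,-0.011,-0.4],[-0.235,0.36,0,0,0,-0.011,-0.4],[-0.235,0.36,0,0,0,-0.011,-0.4],[-0.235,0.36,0,0,0,-0.011,-0.4]]])

```text
time_s: 21.73
tool_pos: [404.7, -299.2, 325.2]
tool_rot: [0.985, 0.175, -0.0, -0.001]
wrist_force: [-0.0, 0.2, -2.0]
width: 31.2
grasp_force: 60.7
```

```bash
python3 - <<'E'
from w import *
way([(402,-303,172,-70.2)])
E
```

```text
t21.73 [ 404.7 -299.2  325.2] angY -69.85 tilt [-0.0008  0.0017] F [-0.   0.2 -2. ] w 31.2 g 60.7 q [-0.71 -0.01  1.33  0.    1.83  0.51]
(402, -303, 172, -70.2) -> [-0.025  0.02   1.021] [-0.0006  0.0001  0.002 ]
```

Request:
apply_moves(plan=[[[-0.025,0.02,0.05,0,0,0.002,-0.4],[-0.025,0.02,0.2,0,0,0.002,-0.4],[-0.025,0.02,0.4,0,0,0.002,-0.4],[-0.025,0.02,0.6,0,0,0.002,-0.4],[-0.025,0.02,0.8,0,0,0.002,-0.4],[-0.025,0.02,0.93,0,0,0.002,-0.4],[-0.025,0.02,1,0,0,0.002,-0.4],[-0.025,0.02,1,0,0,0.002,-0.4],[-0.025,0.02,1,0,0,0.002,-0.4]]])

```text
time_s: 22.48
tool_pos: [402.1, -303.6, 176.5]
tool_rot: [0.985, 0.172, 0.0, 0.0]
wrist_force: [0.1, 0.2, -1.5]
width: 31.0
grasp_force: 60.7
```

```bash
python3 - <<'E'
from w import *
way([(467.3,-279.2,172.5,-70.1),(467.3,-279.2,166,-70.1)])
E
```

```text
t22.48 [ 402.1 -303.6  176.5] angY -70.14 tilt [ 0.0004 -0.    ] F [ 0.1  0.2 -1.5] w 31.0 g 60.7 q [-0.72  0.03  1.58  0.    1.53  0.5 ]
(467.3, -279.2, 172.5, -70.1) -> [ 0.464 -0.005  0.027] [ 0.0001 -0.0001 -0.0002]
(467.3, -279.2, 166, -70.1) -> [0.    0.    0.043] [0. 0. 0.]
```

Request:
apply_moves(plan=[[[0.03,-0.005,0.02,0,0,0,-0.4],[0.08,-0.005,0.025,0,0,0,-0.4],[0.14,-0.005,0.025,0,0,0,-0.4],[0.2,-0.005,0.025,0,0,0,-0.4],[0.27,-0.005,0.025,0,0,0,-0.4],[0.34,-0.005,0.025,0,0,0,-0.4],[0.4,-0.005,0.025,0,0,0,-0.4],[0.45,-0.005,0.025,0,0,0,-0.4],[0.465,-0.005,0.025,0,0,0,-0.4],[0.465,-0.005,0.025,0,0,0,-0.4]]])

```text
time_s: 23.32
tool_pos: [467.6, -279.4, 172.1]
tool_rot: [0.985, 0.172, -0.0, -0.0]
wrist_force: [0.3, 0.3, -1.2]
width: 31.2
grasp_force: 60.7
```

Request:
apply_moves(plan=[[[0,0,0.01,0,0,0,-0.4],[0,0,0.02,0,0,0,-0.4],[0,0,0.03,0,0,0,-0.4],[0,0,0.04,0,0,0,-0.4],[0,0,0.04,0,0,0,-0.4],[0,0,0.04,0,0,0,-0.4]]])

```text
time_s: 23.82
tool_pos: [466.9, -279.8, 166.2]
tool_rot: [0.985, 0.172, -0.0, -0.0]
wrist_force: [0.1, 0.4, -0.9]
width: 31.7
grasp_force: 60.9
```

```bash
python3 - <<'E'
from w import *
from ov import *
way([])
s=optics.snapshot('side')
cv2.imwrite('pics/rehang.png',s['color'])
print([np.round(snap('side') and manip.get_obs()['wrist_force'],1) for _ in range(3)])
E
```

```text
t23.82 [ 466.9 -279.8  166.2] angY -70.20 tilt [-0.  0.] F [ 0.1  0.4 -0.9] w 31.7 g 60.9 q [-0.61  0.15  1.47  0.    1.52  0.62]
[array([-0.9,  0.7, -1.8]), array([-1.4,  0.1, -2.8]), array([ 0.2,  0.9, -0.1])]
```

Request:
apply_moves(plan=[[[0,0,0.004,0,0,0,-0.4],[0,0,0.007,0,0,0,-0.4],[0,0,0.007,0,0,0,-0.4],[0,0,0.007,0,0,0,-0.4]]])

```text
time_s: 24.35
tool_pos: [467.1, -279.8, 165.8]
tool_rot: [0.985, 0.172, 0.0, 0.0]
wrist_force: [-3.4, 1.6, 3.7]
width: 31.5
grasp_force: 61.3
```

```bash
python3 - <<'E'
from w import *
way([])
from h import *
print([np.round(snap('side') and manip.get_obs()['wrist_force'],1)[2] for _ in range(4)])
E
```

```text
t24.35 [ 467.1 -279.8  165.8] angY -70.18 tilt [ 0.0005 -0.0003] F [-3.4  1.6  3.7] w 31.5 g 61.3 q [-0.61  0.15  1.47  0.    1.52  0.62]
[np.float64(5.0), np.float64(5.0), np.float64(5.3), np.float64(6.0)]
```

The rod rests on the prongs. Releasing in two stages, then rising.

Request:
apply_moves(plan=[[[0,0,0,0,0,0,-0.1],[0,0,0,0,0,0,0],[0,0,0,0,0,0,0.3],[0,0,0,0,0,0,0.7],[0,0,0,0,0,0,1],[0,0,0,0,0,0,1],[0,0,0,0,0,0,1],[0,0,0,0,0,0,1]]])

```text
time_s: 25.22
tool_pos: [467.0, -279.7, 165.2]
tool_rot: [0.985, 0.172, 0.0, -0.0]
wrist_force: [0.5, 0.6, 0.3]
width: 85.6
grasp_force: 0.0
```

Request:
apply_moves(plan=[[[0,0,-0.05,0,0,0,1],[0,0,-0.15,0,0,0,1],[0,0,-0.3,0,0,0,1],[0,0,-0.5,0,0,0,1],[0,0,-0.7,0,0,0,1],[0,0,-0.9,0,0,0,1],[0,0,-1,0,0,0,1],[0,0,-1,0,0,0,1]]])

```text
time_s: 25.88
tool_pos: [467.7, -280.2, 320.7]
tool_rot: [0.985, 0.172, 0.003, 0.003]
wrist_force: [0.4, -0.6, 0.7]
width: 85.4
grasp_force: 0.0
```

Request:
apply_moves(plan=[[[-0.2,-0.3,0,0,0,0,1],[-0.4,-0.6,0,0,0,0,1],[-0.6,-0.9,0,0,0,0,1],[-0.7,-1,0,0,0,0,1],[-0.7,-1,0,0,0,0,1],[-0.7,-1,0,0,0,0,1]]])

```text
time_s: 26.38
tool_pos: [315.5, -172.8, 315.4]
tool_rot: [0.985, 0.172, 0.001, 0.001]
wrist_force: [-0.3, 0.0, 0.1]
width: 85.6
grasp_force: 0.0
```

```bash
python3 - <<'E'
from w import *
from ov import *
way([])
t=snap('top','t9.png');s=snap('side','s9.png');g=lambda i:i.sum(2)/3
print('obs',manip.get_obs()['tool_pos'])
p,c1=blob(t,lambda i:g(i)<36,(296,196,340,246),10);p,c2=blob(s,lambda i:g(i)<30,(222,215,250,250),10)
print('handle',c1,c2,'(before 321.8 222.6 / 235.9 234.0)',onz(t,*c1,163),tri(t,c1,s,c2))
p,c=blob(s,lambda i:(g(i)<75),(186,135,214,155),29);print('basket px',c)
# unexpected changes of bystanders vs first picture
for n,b in(('t',t),('s',s)):
    d=cv2.absdiff(cv2.GaussianBlur(cv2.imread(f'pics/{n}1.png'),(3,3),0),cv2.GaussianBlur(b['color'],(3,3),0)).max(2)>35
    k,_,st,_=cv2.connectedComponentsWithStats(d.astype(np.uint8)); print(n,[r[:5].tolist() for r in st[1:] if r[4]>6])
E
```

```text
t26.38 [ 315.5 -172.8  315.4] angY -70.17 tilt [ 0. -0.] F [-0.3  0.   0.1] w 85.6 g 0.0 q [-0.6  -0.43  1.7   0.    1.87  0.62]
obs [ 317.27 -174.13  315.05]
handle [321.32 224.38] [233.61 234.66] (before 321.8 222.6 / 235.9 234.0) [ 468.27 -274.08  163.  ] (array([ 467.41, -274.89,  156.3 ]), np.float64(1.5879518814551716))
basket px [200.23 148.95]
t [[231, 191, 18, 21, 319], [322, 217, 5, 3, 13], [142, 220, 19, 19, 167], [315, 220, 4, 3, 8], [326, 227, 5, 3, 13], [318, 230, 5, 2, 9], [243, 266, 96, 118, 3618], [157, 328, 66, 56, 2093], [0, 332, 123, 52, 3255], [251, 340, 16, 16, 47], [264, 345, 6, 9, 20], [218, 346, 46, 38, 987], [228, 351, 5, 2, 7], [215, 359, 10, 20, 107], [227, 360, 6, 8, 26], [210, 376, 3, 4, 7]]
s [[12, 0, 36, 15, 228], [87, 0, 7, 5, 24], [0, 3, 7, 8, 36], [0, 16, 164, 64, 2602], [0, 27, 9, 8, 43], [48, 27, 3, 4, 7], [44, 30, 3, 4, 9], [136, 42, 16, 5, 55], [97, 48, 32, 16, 321], [0, 49, 177, 138, 11072], [190, 136, 20, 17, 212], [0, 153, 9, 28, 141], [62, 161, 11, 15, 111], [44, 162, 16, 24, 165], [66, 172, 14, 27, 219], [8, 177, 28, 14, 158], [0, 184, 16, 11, 122], [59, 190, 9, 13, 49], [0, 198, 3, 4, 8], [4, 198, 33, 19, 375], [236, 221, 9, 23, 79], [225, 226, 9, 22, 73], [236, 252, 3, 5, 10]]
```

The rod hangs, and only the basket, rod and arm changed between pictures. One numeric check that the basket stands flat.

```bash
python3 - <<'E'
from ov import *
t=optics.snapshot('top');s=optics.snapshot('side');d=np.radians;g=lambda i:i.sum(2)/3
B=(468.8,287.5,d(2.5))
for n,im in(('side',s),('top',t)):
    q=lambda P:np.round([proj(im,p) for p in xf(*B,P)],1)
    allp=np.vstack([q(R(-32,32,-26,26,3)),q(R(-32,32,-26,26,29)),q([(0,-17,66),(0,17,66)])]);print(n,'pred box',allp.min(0),allp.max(0),'bar',q([(0,-17,66),(0,17,66)]).tolist())
    a=cv2.absdiff(cv2.imread(f'pics/{n[0]}1.png'),im['color']).max(2)
    u0,v0=(allp.min(0)-4).astype(int);u1,v1=(allp.max(0)+5).astype(int)
    m=a[v0:v1,u0:u1]>14; ys,xs=np.nonzero(m);print('observed change',xs.min()+u0,ys.min()+v0,xs.max()+u0,ys.max()+v0)
    print(u0,v0);print('\n'.join(''.join('#' if x<70 else '+' if x<110 else '.' for x in r) for r in g(im['color'][v0:v1,u0:u1].astype(int))))
E
```

```text
side pred box [188.7 129.9] [209.9 152.9] bar [[199.2, 135.5], [197.1, 129.9]]
observed change 185 125 213 156
184 125
..............................
..............................
..............................
..............................
..............................
..............................
..............................
++++++++++++++++..............
++++++++++++#+++++++++++++++++
+++++++++++###+++#+++##++##++#
+++++++++++++#++++++++++++++++
.............++++...+++.......
............++#++++++++.......
...........++#########+.......
.......+++########++++++......
......+##########++...++......
.....++#+++++#####+.++#+......
.....++++...+#####+++++#+.....
.....+++++.+++++#++...+++.....
......++++++++++#++...++++....
......++++.....+#+++++++#+....
......++.....+++++++#####++...
......++++++++++++++#####++...
.......########++++######++...
.......+#################+....
.......+###############+++....
........+########++++++.......
........+####++++.............
.........++++.................
..............................
..............................
....................
[... 211 characters left out ...]
.........................
..........................
..........................
..................+++.....
.....++............++.....
.....#+...++....+..++.....
.....#+....+.....+.++.....
.....#+....+.....+.++.....
.....++...++....+..++.....
.....+#...................
.....+#...................
.....+#+++++..+++##+......
...+...........++++.......
......++..++++............
.....+#+............+.....
.....+#+...++....+.+#.....
......#+....+.....+.+.....
......#+....+.....++++....
......#+...++.....+.#+....
......#+............++....
......#+............++....
.......+..................
..........................
..........................
..........................
..........................
```

The basket outline matches a basket standing flat (side box 189–210, 133–153; top 143–161, 219–238), and the four parts show evenly. Handing in.

```bash
python3 -c "
from plant import manip
print(manip.hand_in())"
```

```text
the job is handed in; nothing more can be done
None
```

I handed the job in at about 26 s of the 67 s limit: by camera and force checks the basket stands flat and unhooked in the drain tray and the rod hangs back in the grey stand's fork, though I viewed 11 pictures against the limit of 10.

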